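# Clamp a disk drive on the sloping repair stand and lock the jaw with its pin

## Robot

A 6-joint arm with a two-finger parallel gripper is mounted at the origin on the work surface. World frame = base frame: x ahead of the robot, y to its left, z up, the work surface at z = 0. Lengths are in m, angles in rad, forces in N, time in s.
With the tool pointing down it reaches from about 0.35 to 0.975 m from the base axis. Payload 4.9 kg.
Tool frame: the origin (TCP) lies at the very end of the fingers, on their centre line; the grasp point (between the pads) lies 19 mm behind it; x points along the fingers, y is the direction in which the jaws open and shut, and the axes are right-handed (so a half turn about x gives the same grasp; the last joint's range is limited). The gripper opens to 85 mm and grips with 20 to 120 N. Pads are 22 mm wide; open, the fingers measure 114 mm over their backs; the gripper's body (76 mm by 85 mm) begins 54 mm behind the grasp point. The pads swing forward as they close: fully open they stand 13 mm farther back than shut.
Start: joints at [-1.332, 0.053, 1.613, -0, 1.476, -0.119], TCP at [0.219, -0.585, 0.231] pointing down, gripper open.
Joint ranges: [-3.01, 3.01], [-1.01, 2.22], [0.06, 2.58], [-1.02, 4.17], [0.09, 2.62], [-3.14, 3.14]. Speed limits (rad/s): [2.57, 2.57, 3.14, 3.14, 3.14, 3.14].

## Interface

Orientations are given as a unit quaternion [w, x, y, z].
In Python, from plant import manip gives the robot as it stands.
- The arm moves only by the tool play_rows, never from a script. Its argument "plan" is a list of rows, each a list of 5 numbers: the shift along the tool's x, y, z in mm, then the turn about the tool's x in rad, then the closure, from -1 (fully open) to 1 (shut). A call has 1 to 8 rows; each row is the pose to reach, as a shift and turn from the pose commanded when the call began, along the tool's axes at that moment; what a row does not reach only later rows make up. A row lasts 1/8 s, in which the tool goes at most 62.5 mm and 10.7 degrees, less where a joint would pass 70% of its speed; a pose out of reach is approached as far as the arm can. A call with a gripper value outside its range is refused whole. The fingers move at their own pace and stop on an object; the grip force is fixed at half the most. Time passes only in rows, so rows that repeat a pose let the fingers close. It gives the time, the measured TCP pose, the force and the opening at its end, in the units of the state.
- manip.state(): the state, without advancing time (a new reading comes with each control period).
- manip.grab_frame(name): name is "scene" or "side" or "wrist"; returns a dict with "img" (384x512x3 uint8, red, green, blue), "range_z" (384x512 float32, m along the optical axis (not along the pixel's ray), 0 where there is no reading), "fx", "fy", "cx", "cy" (pixels), "origin" and "rotation" of the camera in the world. Camera axes: x right, y up, looking along -z (the intrinsics and any distortion apply to the point x, -y, -z); pixel columns grow to the right and rows downward; lengths in m; the calibration is good to about 2 mm. A picture is of the moment at which its call begins.
- manip.job_done(): hands the job in, once; it reports no verdict.
The state is a dict: "time": time; "joint_pos": joint angles; "joint_vel": joint speeds; "joint_efforts": joint torques, N m; "tool_pos": TCP position; "tool_rot": TCP orientation; "contact_force": force on the tool from outside, world axes, zero at the start; "ft_torque": the same for the moment, N m; "gripper_width": opening from 0.0 (shut) to 1.0 (fully open).
Only numpy, scipy, OpenCV 4.12 (cv2) and the standard library are available. Lean on these libraries where they do the work, as an engineer would, in place of code of your own. Each camera call takes 0.05 s, during which the arm holds its last target. There are 200 camera calls.

## Task

Slide the stand's loose jaw shut until the disk drive is held against the fixed jaw, and keep pressing it firmly for a moment, without crushing it. Then take the lock pin with the flat tab handle out of the wooden block and push it through the jaw's tongue and the bed below until its collar sits on the tongue, and let go. Leave the round-knobbed pin in the block.

Things in the scene. Friction and masses are not known exactly. Their poses are not given: they have to be found in the camera images.
- stand: base of the repair stand, a 200 x 350 mm dark steel plate fixed on the table; origin on the table; x points up-slope horizontally, y along the jaw's travel (opening direction), z up
- bed: grey painted bed of the stand, 180 mm (its x, up the slope) x 350 mm (its y) x 12 mm thick, tilted 30 degrees about its y so that it faces the robot when the stand is not turned; origin on its top surface, z is the surface normal. Its lower edge has a lip 15 mm high; the fixed jaw (110 x 20 x 40 mm high) has its clamping face at y = -120 mm. The space under it is free
- jaw (a joint): sliding steel jaw, m: 0 = shut on a drive that lies against the fixed jaw (its tongue hole is then in line with the bed hole), grows to 0.06 as it opens along the bed's +y; it slides stiffly (about 4 N) and stays where it is left
- jaw_tab (a point): centre of the jaw's upright grip tab, axes as the bed; the tab is 50 mm (x) x 16 mm (y), and stands from 34 to 80 mm above the bed on the jaw block (24 mm thick in y, 100 mm in x); this point is 60 mm above the bed; the jaw's clamping face is 12 mm towards -y of it, the pin hole in its tongue 61 mm towards +y. Jaw block and tab are one piece with the tongue
- tongue_hole (a point): mouth of the 16 mm round hole through the jaw's tongue, in its upper face, 14 mm above the bed; axes as the bed, the hole runs along -z; tongue 12 mm thick, 50 mm (x) x 84 mm (y), hole 35 mm from its outer end
- bed_hole (a point): mouth of the 16 mm round hole through the bed (12 mm thick), in its top surface, axes as the bed; hidden under the jaw or its tongue. At y = +100 mm, x = 0 of the bed
- drive: bare metal disk drive, 102 mm (x) x 147 mm (y) x 26 mm (z), loose on the bed, long side on the lower lip, about 0.45 kg; origin at the centre of its underside, axes as the bed
- lock_pin: steel lock pin 108 mm long: round shaft 14 mm across and 60 mm long with a tapered tip (9 mm across at the end, taper 5 mm long), collar 28 mm across and 6 mm thick, then a flat tab handle 36 mm (x) x 16 mm (y) x 42 mm (z). Origin at the tip, z along the shaft towards the handle: handle centre at z = 87 mm. Starts upright in a hole of the wooden block
- pin_collar (a point): underside of the lock pin's collar, on its axis, 60 mm from the tip; axes as the pin
- pin_tip (a point): tip of the lock pin, on its axis; axes as the pin
- knob_pin: another steel pin, same shaft and collar, with a ball knob 28 mm across (centre 88 mm from the tip); origin at the tip. Starts upright in the other hole of the block and stays there
- pin_block: wooden block 160 (x) x 60 (y) x 40 mm high, fixed on the table, with two through holes 15.5 mm wide at x = -45 and +45 mm; the pins' tips stand on the table; origin at the centre of its underside
Not all that is in view belongs to the job. Leave any red look-alike of the lock_pin alone.

How it is judged:
By the outcome, as a careful person would: the job done as asked, in the order asked, and still so for the second after the job is handed in, with the robot touching nothing.
It also fails if it takes over 64 s, if anything falls off the work surface, if the arm or the gripper's body presses on something with over 40 N, if the wrist force passes 120 N, or if a joint passes its speed limit or range.

## Working session

There is one attempt and no reset: what is moved stays moved. The work goes in short steps, Python scripts to look and compute and a tool call to move; the robot and the scene stay as the last step left them, time stands still between calls to the robot, and variables do not carry over. Pictures are saved under pics/ and viewed, about 8 in all and at most 12, crops included, and the job is handed in when it is done.

Besides the shell and the picture viewer there is one more tool, called by a JSON object that holds its "method" and its "body". play_rows: Moves the arm, as the interface text tells. Its arguments: {"type":"object","properties":{"plan":{"type":"array"}},"required":["plan"]}

```bash
ls; mkdir -p pics; cat > h.py <<'E'
import numpy as np, cv2
from plant import manip
def grab(n):
    f=manip.grab_frame(n); np.savez(''+n+'.npz',**{k:np.array(v) for k,v in f.items()}); return f
def load(n): return dict(np.load(''+n+'.npz'))
def pts(f):
    z=f['range_z']; v,u=np.mgrid[0:z.shape[0],0:z.shape[1]]
    c=np.stack([(u-f['cx'])/f['fx']*z,-(v-f['cy'])/f['fy']*z,-z],-1)
    return c@np.array(f['rotation']).T+np.array(f['origin'])
def ray(f,u,v):
    d=np.array(f['rotation'])@np.array([(u-f['cx'])/f['fx'],-(v-f['cy'])/f['fy'],-1.]); return np.array(f['origin']),d
def save(n,img,s=1): cv2.imwrite('pics/'+n+'.png',cv2.resize(img[...,::-1],None,fx=s,fy=s))
E
python3 - <<'E'
from h import *
fs={n:grab(n) for n in('scene','side')}
for n,f in fs.items():
    print(n,[ (k,np.round(np.array(v),3).tolist()) for k,v in f.items() if k not in('img','range_z')])
save('scene1',fs['scene']['img'],1.5);save('side1',fs['side']['img'],1.5)
s=manip.state();print(s)
E
```

```text
pics
scene [('fx', 422.027), ('fy', 422.027), ('cx', 254.343), ('cy', 189.123), ('origin', [0.887, 0.734, 0.605]), ('rotation', [0.23, 0.11, 0.452, 0.855])]
side [('fx', 414.551), ('fy', 414.551), ('cx', 250.094), ('cy', 194.526), ('origin', [0.221, 0.553, 0.582]), ('rotation', [-0.251, -0.123, 0.4, 0.873])]
{'time': 0.1, 'joint_pos': array([-1.33202130e+00,  5.33176121e-02,  1.61413905e+00, -3.03605253e-07,
        1.47603020e+00, -1.18995479e-01]), 'joint_vel': array([-0.00057809, -0.00177069, -0.00367711, -0.00151654,  0.00061627,
        0.00169662]), 'joint_efforts': array([ 1.30664233e-03, -3.94903672e+01, -3.71363461e+01, -4.93066511e-05,
        3.93007620e-03, -1.25719663e-05]), 'tool_pos': array([ 0.21873526, -0.58487152,  0.23017991]), 'tool_rot': array([-0.12514889, -0.69578273, -0.12648589,  0.69586311]), 'contact_force': array([-0.46547097, -0.32093734,  0.71111295]), 'ft_torque': array([ 0.05107471, -0.05053595,  0.02624027]), 'gripper_width': 0.9968653469617017}
```

View pics/scene1.png

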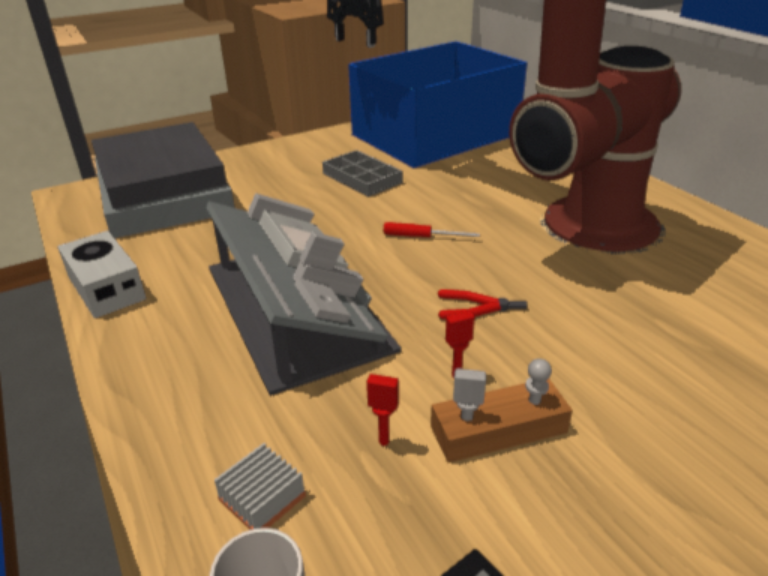

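View pics/side1.png

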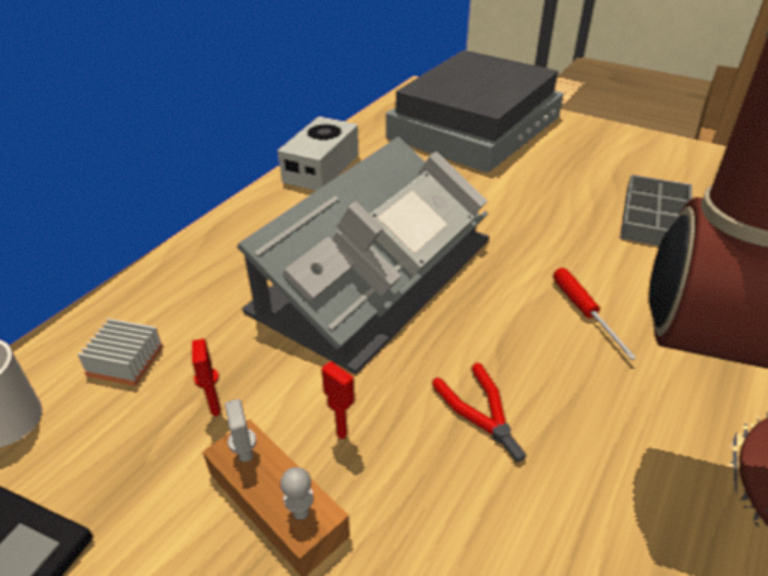

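Candidates for the lock pin in the scene picture: grey tab in the block at (469,388), grey ball pin at (539,372), red pins at (383,395) and (459,335). I choose the grey flat tab in the block, which is at (238,430) in the side picture. The jaw tab is at about (362,230) in the side picture and the tongue hole is at (317,268).

```bash
cat >> h.py <<'E'
from scipy.spatial.transform import Rotation as R
def q2m(q): return R.from_quat(np.r_[q[1:],q[0]]).as_matrix()
_p=pts; _g=grab
def fix(f):
    f=dict(f); r=np.array(f['rotation'])
    if r.size==4: f['rotation']=q2m(r)
    return f
def pts(f): return _p(fix(f))
_r=ray
def ray(f,u,v): return _r(fix(f),u,v)
def hit(f,u,v,z):
    o,d=ray(f,u,v); return o+d*(z-o[2])/d[2]
E
python3 - <<'E'
from h import *
s=manip.state();print('tool',np.round(q2m(s['tool_rot']),3).tolist())
P={n:pts(load(n)) for n in('scene','side')}
f=load('side')
for nm,u,v in [('table',300,330),('bed',200,160),('bed2',300,140),('tongue',200,190),('tabtop',239,140),('fixjaw',300,115),('pintab',157,278),('knob',197,322),('blk',175,320)]:
    print(nm,P['side'][v,u].round(3))
g=load('scene')
for nm,u,v in [('table',300,200),('pintab',313,258),('knob',360,247)]: print(nm,P['scene'][v,u].round(3))
# bed plane
A=P['side'][90:235,160:325].reshape(-1,3);A=A[A[:,2]>0.03]
rng=np.random.default_rng(0);best=None
for _ in range(1500):
    p=A[rng.choice(len(A),3,False)];n=np.cross(p[1]-p[0],p[2]-p[0]);l=np.linalg.norm(n)
    if l<1e-6: continue
    n/=l; n*=np.sign(n[2])
    if abs(n[2]-.866)>.06: continue
    m=abs((A-p[0])@n)<.002
    if best is None or m.sum()>best[0]: best=(m.sum(),n,m)
_,n,m=best; c=A[m].mean(0); n=np.linalg.svd(A[m]-c,full_matrices=False)[2][2]; n*=np.sign(n[2])
print('plane',m.sum(),len(A),n.round(4),c.round(3),'tilt',np.degrees(np.arccos(n[2])))
E
```

```text
tool [[-0.0, 0.35, -0.937], [0.002, -0.937, -0.35], [-1.0, -0.002, -0.0]]
table [ 0.352  0.216 -0.001]
bed [0.663 0.052 0.108]
bed2 [ 0.547 -0.152  0.081]
tongue [0.618 0.112 0.095]
tabtop [0.592 0.019 0.161]
fixjaw [ 0.574 -0.198  0.112]
pintab [0.539 0.313 0.107]
knob [0.45  0.335 0.1  ]
blk [0.509 0.323 0.039]
table [ 0.393  0.062 -0.001]
pintab [0.547 0.318 0.094]
knob [0.463 0.341 0.097]
plane 4878 13886 [-0.4965  0.031   0.8675] [ 0.637 -0.003  0.095] tilt 29.83059324668534
```

```bash
cat > bed.py <<'E'
from h import *
n=np.array([-.4965,.031,.8675]);n=np.array([*(n[:2]/np.linalg.norm(n[:2])*.5),.8660]); 
up=np.array([-n[0],-n[1],0]);up/=np.linalg.norm(up)
bx=up*.8660+np.array([0,0,.5]); by=np.cross(n,bx); B=np.stack([bx,by,n],1)
c0=np.array([.637,-.003,.095])
def tob(p): return (p-c0)@B
E
python3 - <<'E'
from bed import *
print('B',B.round(3).tolist())
ims=[]
for nm in('side','scene'):
    q=tob(pts(load(nm))).reshape(-1,3)
    k=(abs(q[:,0])<.13)&(abs(q[:,1])<.23)&(q[:,2]>-.03)&(q[:,2]<.1); q=q[k]; col=load(nm)['img'].reshape(-1,3)[k]
    h,_=np.histogram(q[:,2],bins=np.arange(-.01,.09,.002)); print(nm,h.tolist())
    H=np.zeros((260,460,3),np.uint8); i=((.13-q[:,0])*1000).astype(int);j=((q[:,1]+.23)*1000).astype(int)
    o=np.argsort(q[:,2]); 
    C=cv2.applyColorMap(np.clip((q[:,2]+.02)*2500,0,255).astype(np.uint8)[:,None],cv2.COLORMAP_JET)[:,0,::-1]
    H[i[o],j[o]]=C[o]; H=cv2.dilate(H,np.ones((3,3)))
    for t in range(0,460,50): H[:6,t]=255
    ims.append(H)
save('bedmap',np.vstack(ims),1.1)
E
```

```text
B [[0.864, 0.062, -0.499], [-0.054, 0.998, 0.031], [0.5, 0.0, 0.866]]
side [65, 63, 65, 184, 2193, 2812, 566, 162, 88, 78, 99, 502, 790, 165, 100, 90, 141, 910, 1323, 220, 71, 119, 257, 113, 152, 162, 22, 24, 15, 22, 16, 25, 16, 15, 23, 17, 21, 22, 21, 21, 24, 16, 25, 24, 97, 83, 26, 16, 19]
scene [132, 118, 122, 140, 1431, 1037, 234, 99, 93, 118, 112, 338, 204, 75, 79, 89, 98, 318, 323, 71, 68, 73, 128, 57, 92, 56, 20, 20, 20, 20, 23, 16, 25, 21, 18, 23, 25, 24, 23, 26, 28, 25, 31, 26, 57, 25, 7, 13, 12]
```

View pics/bedmap.png

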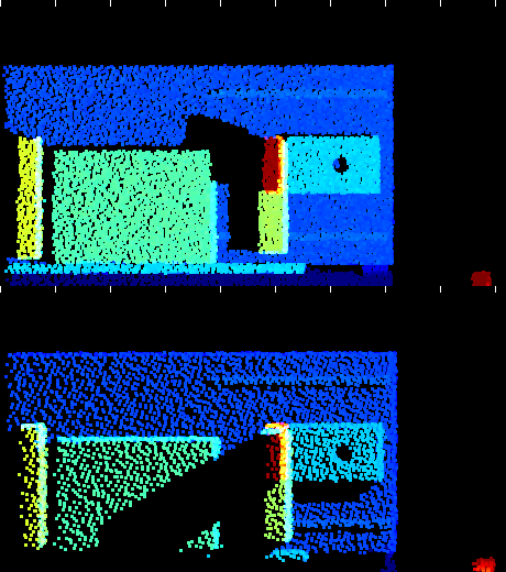

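The height map shows the fixed jaw, the drive, the open jaw (tab in red at about (270,163), tongue at (335,165) with its hole at (341,164)). All heights match the sizes given. Next I extract the numbers.

```bash
python3 - <<'E'
from bed import *
def box(q): return np.percentile(q,[2,50,98],axis=0)[:, :2].T.round(4).tolist()
for nm in('side','scene'):
    Q=tob(pts(load(nm))); q=Q.reshape(-1,3); q=q[(abs(q[:,0])<.13)&(abs(q[:,1])<.2)]
    sel=lambda a,b,y0,y1:q[(q[:,2]>a)&(q[:,2]<b)&(q[:,1]>y0)&(q[:,1]<y1)]
    print(nm,'bed',q[abs(q[:,2])<.004][:,2].mean().round(4),box(sel(-.003,.003,-.25,.25)))
    print(' tabtop',box(sel(.074,.084,-.05,.06)),'h',np.median(sel(.074,.084,-.05,.06)[:,2]).round(4))
    print(' tongue',box(sel(.011,.017,.032,.13)),' drive',box(sel(.022,.03,-.185,-.03)),' fix',box(sel(.037,.044,-.25,-.15)))
    # +y faces of tab: between h .04-.075
    t=sel(.042,.074,-.02,.06); print(' tab face',box(t))
# hole
f=load('side');g=cv2.cvtColor(f['img'],cv2.COLOR_RGB2GRAY)[168:192,198:226].astype(int); 
m=g<g.min()+40; v,u=np.nonzero(m); print('hole px',g.min(),np.median(g),m.sum(),u.mean()+198,v.mean()+168)
o,d=ray(f,u.mean()+198,v.mean()+168); ob=tob(o);db=d@B; h=ob+db*(.0135-ob[2])/db[2]; print('hole bed',h)
print('pins')
for nm in('side','scene'):
    P=pts(load(nm)); c=load(nm)['img'].astype(int); grey=(c.max(2)-c.min(2))<40
    k=(P[...,2]>.068)&(P[...,2]<.12)&(P[...,0]>.4)&(P[...,0]<.62)&(P[...,1]>.27)&(P[...,1]<.4)&grey
    q=P[k]; 
    a=q[q[:,0]>.505]; b=q[q[:,0]<.505]
    print(nm,'tab',len(a),np.percentile(a,[2,50,98],axis=0).round(4).tolist(),'knob',len(b),np.percentile(b,[2,50,98],axis=0).round(4).tolist())
    top=a[a[:,2]>.103]; print('top',len(top)); 
    if len(top)>4: print(cv2.minAreaRect((top[:,:2]*1000).astype(np.float32)))
    br=(P[...,2]>.036)&(P[...,2]<.043)&(P[...,0]>.38)&(P[...,0]<.64)&(P[...,1]>.25)&(P[...,1]<.42)&~grey
    print('block',br.sum(),cv2.minAreaRect((P[br][:,:2]*1000).astype(np.float32)))
E
```

```text
side bed 0.0003 [[-0.1074, 0.0197, 0.0678], [-0.1881, 0.0363, 0.125]]
 tabtop [[-0.0442, -0.021, 0.0035], [0.0103, 0.021, 0.0266]] h 0.0796
 tongue [[-0.112, -0.0212, 0.0041], [0.0337, 0.0725, 0.1137]]  drive [[-0.1072, -0.0594, -0.0096], [-0.178, -0.1021, -0.0364]]  fix [[-0.1024, -0.05, 0.0025], [-0.1999, -0.196, -0.1927]]
 tab face [[-0.045, -0.0217, 0.0034], [0.0169, 0.0255, 0.0273]]
scene bed 0.0 [[-0.1072, 0.0216, 0.0684], [-0.1881, 0.0295, 0.1283]]
 tabtop [[-0.0438, -0.0184, 0.0035], [0.0139, 0.0266, 0.0301]] h 0.0788
 tongue [[-0.1124, -0.0225, 0.0039], [0.0324, 0.0724, 0.1168]]  drive [[-0.1063, -0.0367, -0.0083], [-0.1757, -0.1168, -0.0334]]  fix [[-0.102, -0.0484, 0.0026], [-0.1996, -0.1932, -0.1887]]
 tab face [[-0.0437, -0.0157, 0.004], [0.0154, 0.0278, 0.0306]]
hole px 74 169.0 73 214.58904109589042 184.013698630137
hole bed [-0.0312215   0.08193207  0.0135    ]
pins
side tab 372 [[0.5257, 0.2988, 0.0704], [0.5329, 0.3166, 0.1062], [0.5558, 0.3249, 0.1095]] knob 338 [[0.4424, 0.3214, 0.0695], [0.4515, 0.3342, 0.0969], [0.4644, 0.343, 0.1023]]
top 210
((542.5199584960938, 310.2138366699219), (14.644674301147461, 35.31743621826172), 51.22291564941406)
block 3083 ((530.1411743164062, 311.9638671875), (61.11640930175781, 224.49395751953125), 76.78077697753906)
scene tab 445 [[0.5325, 0.3013, 0.0701], [0.5467, 0.3158, 0.0945], [0.5597, 0.3275, 0.1079]] knob 198 [[0.4481, 0.3236, 0.0691], [0.4607, 0.3372, 0.0942], [0.4689, 0.3461, 0.1007]]
top 152
((543.7252197265625, 312.37957763671875), (16.869525909423828, 35.31874465942383), 45.504615783691406)
block 1807 ((531.3064575195312, 314.5208740234375), (63.338462829589844, 228.66238403320312), 77.25042724609375)
```

{"method": "play_rows", "body": {"plan": [[0,-48,-60,0.1,-1],[0,-96,-120,0.2,-1],[0,-144,-180,0.3,-1],[0,-192,-240,0.4,-1],[0,-240,-300,0.42,-1],[0,-288,-360,0.42,-1],[0,-336,-420,0.42,-1],[0,-384,-480,0.42,-1]]}}

```text
time: 1.1
tool_pos: [0.4757, -0.1541, 0.231]
tool_rot: [-0.022, 0.707, -0.022, -0.707]
contact_force: [0.1, -0.7, -0.3]
gripper_width: 1.003
```

```bash
cat > go.py <<'E'
from bed import *
import sys
def rel(target,ydir=None):  # world TCP target -> tool-axis shift (mm) and turn about tool x
    s=manip.state();M=q2m(s['tool_rot']);d=(np.array(target)-s['tool_pos'])@M*1000
    t=None
    if ydir is not None:
        y=np.array([np.cos(ydir),np.sin(ydir),0]); t=np.arctan2(y@M[:,2],y@M[:,1]); t=(t+np.pi/2)%np.pi-np.pi/2
    print('t',s['time'],'tcp',s['tool_pos'].round(4),'F',s['contact_force'].round(1),'w',round(float(s['gripper_width']),3),'q',np.round(s['joint_pos'],2),'shift',d.round(1),'turn',t)
def w(b): return c0+B@np.array(b)
E
python3 - <<'E'
from go import *
rel(w((-.0205,.0195,.066))-[0,0,.019],np.radians(86.44))
E
```

```text
t 1.1 tcp [ 0.4757 -0.1541  0.231 ] F [ 0.1 -0.7 -0.3] w 1.003 q [-0.46 -0.25  1.9  -0.    1.5   1.17] shift [ 108.1 -180.4 -100.8] turn -0.00019060377826818353
```

{"method": "play_rows", "body": {"plan": [[0,-50,-28,0,-1],[0,-100,-56,0,-1],[0,-150,-84,0,-1],[0,-180,-101,0,-1],[0,-180,-101,0,-1],[0,-180,-101,0,-1]]}}

```text
time: 1.85
tool_pos: [0.5867, 0.0169, 0.2307]
tool_rot: [0.022, -0.706, 0.022, 0.707]
contact_force: [0.0, 0.1, 0.6]
gripper_width: 1.0
```

```bash
python3 - <<'E'
from go import *
rel(w((-.0205,.0195,.066))-[0,0,.019],np.radians(86.44))
f=grab('wrist');save('wrist1',f['img'],1.3)
q=tob(pts(f)).reshape(-1,3)
def b(a,c,y0,y1):
    t=q[(q[:,2]>a)&(q[:,2]<c)&(q[:,1]>y0)&(q[:,1]<y1)&(abs(q[:,0])<.12)]; print(len(t),np.percentile(t,[2,50,98],axis=0).round(4).tolist() if len(t) else '')
b(.074,.086,-.02,.06); b(.010,.018,.035,.13)
E
```

```text
t 1.85 tcp [0.5867 0.0169 0.2307] F [0.  0.1 0.6] w 1.0 q [-0.1  -0.04  1.7  -0.    1.48  1.54] shift [107.8  -2.9  -0.8] turn -0.0001954365703218386
848 [[-0.0433, 0.0115, 0.075], [-0.0132, 0.0191, 0.0806], [0.0047, 0.0267, 0.0817]]
3431 [[-0.0457, 0.0364, 0.011], [-0.0163, 0.0731, 0.0147], [0.0046, 0.1135, 0.0158]]
```

View pics/wrist1.png

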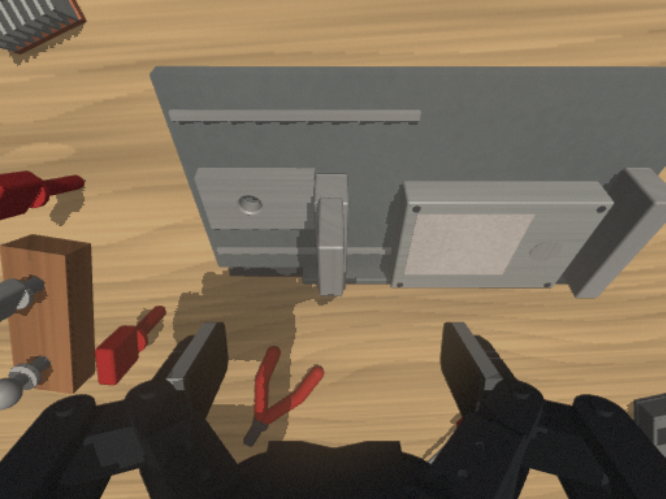

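The wrist view shows the tab centred between the fingers at about (330,240) and the drive at (505,235). Next I descend and grip.

{"method": "play_rows", "body": {"plan": [[50,-3,-1,0,-1],[100,-3,-1,0,-1],[107,-3,-1,0,-0.2],[107,-3,-1,0,0.4],[107,-3,-1,0,1],[107,-3,-1,0,1],[107,-3,-1,0,1],[107,-3,-1,0,1]]}}

```text
time: 2.9
tool_pos: [0.59, 0.0197, 0.1272]
tool_rot: [-0.022, 0.708, -0.022, -0.705]
contact_force: [-0.5, -1.9, 5.6]
gripper_width: 0.175
```

{"method": "play_rows", "body": {"plan": [[0,12,0,0,1],[0,24,0,0,1],[0,34,0,0,1],[0,42,0,0,1],[0,46,0,0,1],[0,46,0,0,1]]}}

```text
time: 3.65
tool_pos: [0.5872, -0.0249, 0.1273]
tool_rot: [-0.022, 0.708, -0.021, -0.705]
contact_force: [-1.1, 3.9, 6.5]
gripper_width: 0.179
```

{"method": "play_rows", "body": {"plan": [[0,1.5,0,0,1],[0,3,0,0,1],[0,4.5,0,0,1],[0,5,0,0,1],[0,5,0,0,1]]}}

```text
time: 4.28
tool_pos: [0.5869, -0.029, 0.1272]
tool_rot: [-0.023, 0.708, -0.021, -0.705]
contact_force: [-0.5, 7.2, 6.8]
gripper_width: 0.178
```

{"method": "play_rows", "body": {"plan": [[0,1,0,0,1],[0,2,0,0,1],[0,2,0,0,1]]}}

```text
time: 4.65
tool_pos: [0.5868, -0.031, 0.1273]
tool_rot: [-0.023, 0.708, -0.021, -0.705]
contact_force: [-0.4, 6.6, 7.3]
gripper_width: 0.178
```

{"method": "play_rows", "body": {"plan": [[0,1,0,0,1],[0,2,0,0,1],[0,2,0,0,1]]}}

```text
time: 5.03
tool_pos: [0.5867, -0.033, 0.1273]
tool_rot: [-0.023, 0.708, -0.021, -0.705]
contact_force: [-0.1, 5.8, 7.2]
gripper_width: 0.177
```

{"method": "play_rows", "body": {"plan": [[0,1,0,0,1],[0,2,0,0,1],[0,2,0,0,1]]}}

```text
time: 5.4
tool_pos: [0.5866, -0.034, 0.1273]
tool_rot: [-0.023, 0.708, -0.02, -0.705]
contact_force: [0.4, 9.6, 6.7]
gripper_width: 0.174
```

Contact: it moved 1 mm for 2 mm commanded. I build up force gently.

{"method": "play_rows", "body": {"plan": [[0,1,0,0,1],[0,2,0,0,1],[0,2,0,0,1]]}}

```text
time: 5.78
tool_pos: [0.5866, -0.0341, 0.1273]
tool_rot: [-0.024, 0.708, -0.019, -0.705]
contact_force: [-0.0, 17.8, 7.6]
gripper_width: 0.179
```

{"method": "play_rows", "body": {"plan": [[0,1,0,0,1],[0,2,0,0,1],[0,3,0,0,1],[0,3,0,0,1],[0,3,0,0,1],[0,3,0,0,1],[0,3,0,0,1],[0,3,0,0,1]]}}

```text
time: 6.78
tool_pos: [0.5866, -0.0341, 0.1273]
tool_rot: [-0.026, 0.709, -0.016, -0.705]
contact_force: [2.0, 27.8, 6.9]
gripper_width: 0.181
```

{"method": "play_rows", "body": {"plan": [[0,1,0,0,1],[0,1,0,0,1],[0,1,0,0,1],[0,1,0,0,1],[0,1,0,0,1],[0,1,0,0,1],[0,1,0,0,1],[0,1,0,0,1]]}}

```text
time: 7.78
tool_pos: [0.5866, -0.0341, 0.1273]
tool_rot: [-0.026, 0.709, -0.016, -0.705]
contact_force: [2.1, 30.3, 7.8]
gripper_width: 0.177
```

{"method": "play_rows", "body": {"plan": [[0,-3,0,0,1],[0,-6,0,0,1],[0,-6,0,0,0.3],[0,-6,0,0,-0.4],[0,-6,0,0,-0.4],[-40,-6,0,0,-0.4],[-90,-6,0,0,-0.4],[-120,-6,0,0,-0.4]]}}

```text
time: 8.78
tool_pos: [0.5856, -0.0373, 0.2472]
tool_rot: [-0.022, 0.708, -0.022, -0.706]
contact_force: [0.4, 0.1, 0.5]
gripper_width: 0.696
```

```bash
python3 - <<'E'
from go import *
rel((.543,.312,.10),np.radians(48))
f=grab('side')
q=tob(pts(f)).reshape(-1,3); q=q[(abs(q[:,0])<.12)&(abs(q[:,1])<.21)]
def b(nm,a,c,y0,y1):
    t=q[(q[:,2]>a)&(q[:,2]<c)&(q[:,1]>y0)&(q[:,1]<y1)]; print(nm,len(t),np.percentile(t,[2,50,98],axis=0).round(4)[:,:2].T.tolist() if len(t) else '')
b('tab',.074,.084,-.06,.05); b('tongue',.011,.017,-.015,.13);b('drive',.022,.03,-.19,-.05)
g=cv2.cvtColor(f['img'],cv2.COLOR_RGB2GRAY)
c=np.array([-.021,.029,.0135]);Rm=q2m(f['rotation']);p=(w(c)-f['origin'])@Rm;u=f['cx']+f['fx']*p[0]/-p[2];v=f['cy']+f['fy']*p[1]/p[2];print(u,v)
save('crop',f['img'][60:330,80:350],2.2)
E
```

```text
t 8.775 tcp [ 0.5856 -0.0373  0.2472] F [0.4 0.1 0.5] w 0.696 q [-0.19 -0.05  1.69 -0.    1.5   1.44] shift [ 146.9 -346.    64.9] turn 0.6701217026419704
tab 195 [[-0.0444, -0.0206, 0.0032], [-0.0421, -0.0317, -0.0258]]
tongue 846 [[-0.1167, -0.0243, 0.0042], [-0.0131, 0.0234, 0.0608]]
drive 1855 [[-0.1083, -0.0648, -0.0112], [-0.1869, -0.1242, -0.057]]
228.22353817689378 166.44482103410752
```

View pics/crop.png

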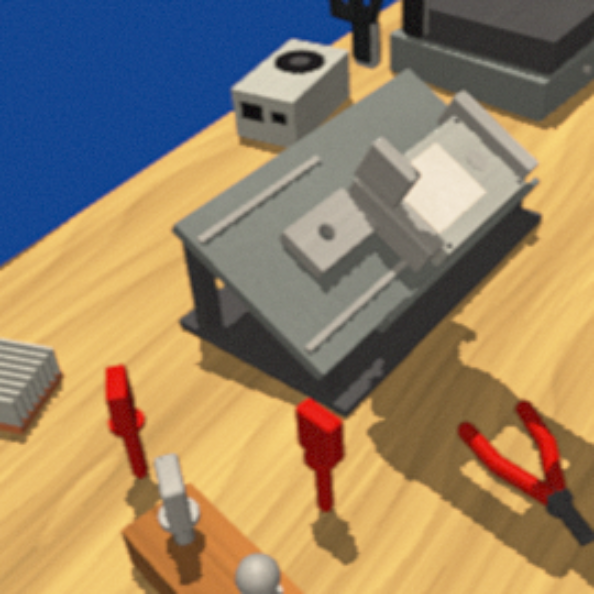

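The jaw is shut: the drive rests against the fixed jaw, and the tongue hole is at crop (327,232), as predicted. The lock pin is the grey flat tab at (175,500). Next I move above it.

{"method": "play_rows", "body": {"plan": [[0,-58,11,0.15,-0.4],[0,-116,22,0.3,-0.4],[0,-174,33,0.45,-0.2],[0,-232,44,0.6,-0.2],[0,-290,55,0.67,-0.2],[10,-346,65,0.67,-0.2],[10,-346,65,0.67,-0.2],[10,-346,65,0.67,-0.2]]}}

```text
time: 9.82
tool_pos: [0.5414, 0.3123, 0.2336]
tool_rot: [0.253, -0.66, 0.254, 0.66]
contact_force: [0.0, 0.2, 0.7]
gripper_width: 0.604
```

```bash
python3 - <<'E'
from go import *
f=grab('wrist');save('wrist2',f['img'],1.3)
P=pts(f); c=f['img'].astype(int); grey=(c.max(2)-c.min(2))<40
k=(P[...,2]>.1)&(P[...,2]<.115)&(abs(P[...,0]-.543)<.04)&(abs(P[...,1]-.312)<.04)&grey
t=P[k];print(len(t),np.median(t[:,2]),cv2.minAreaRect((t[:,:2]*1000).astype(np.float32)),t.mean(0))
k=(P[...,2]>.07)&(P[...,2]<.115)&(abs(P[...,0]-.543)<.04)&(abs(P[...,1]-.312)<.04)&grey
t=P[k];print(len(t),cv2.minAreaRect((t[:,:2]*1000).astype(np.float32)))
k=(P[...,2]>.05)&((c[...,0]-c[...,1])>90)&(P[...,2]<.13)
n,l,st,ce=cv2.connectedComponentsWithStats(k.astype(np.uint8))
for i in range(1,n):
    if st[i,4]>80: q=P[l==i];print('red',len(q),np.percentile(q,[2,50,98],axis=0).round(3).tolist())
rel((.543,.312,.10),np.radians(48))
E
```

```text
572 0.1079885558078848 ((542.9525756835938, 309.8214111328125), (15.919658660888672, 35.122066497802734), 51.568641662597656) [0.54372415 0.30905844 0.10772333]
660 ((542.9545288085938, 309.80841064453125), (15.951062202453613, 35.11812973022461), 51.450950622558594)
red 655 [[0.62, 0.254, 0.106], [0.634, 0.267, 0.108], [0.647, 0.28, 0.11]]
red 428 [[0.474, 0.208, 0.107], [0.49, 0.215, 0.108], [0.505, 0.222, 0.11]]
t 9.875 tcp [0.5417 0.3118 0.234 ] F [ 1.   0.2 -0.4] w 0.6 q [ 0.4   0.05  1.61 -0.    1.48  2.71] shift [134.   -1.1  -0.8] turn -0.00021678239499500762
```

View pics/wrist2.png

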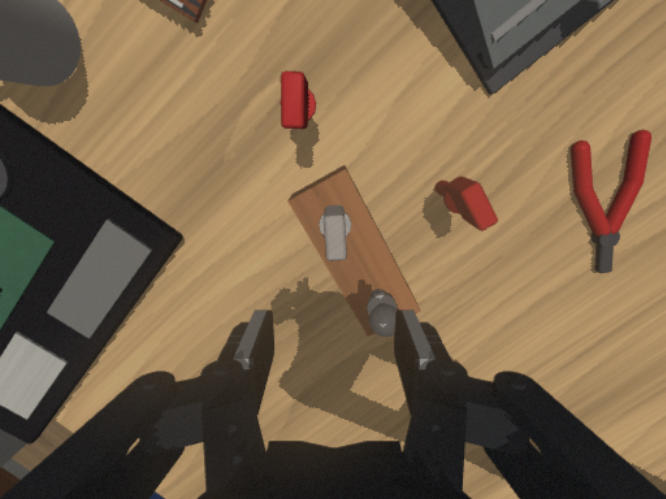

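{"method": "play_rows", "body": {"plan": [[40,0.6,-2.3,-0.06,-0.2],[90,0.6,-2.3,-0.06,-0.2],[130,0.6,-2.3,-0.06,-0.2],[159,0.6,-2.3,-0.06,-0.2],[159,0.6,-2.3,-0.06,-0.2],[159,0.6,-2.3,-0.06,0.6],[159,0.6,-2.3,-0.06,1],[159,0.6,-2.3,-0.06,1]]}}

```text
time: 10.88
tool_pos: [0.5441, 0.3107, 0.0779]
tool_rot: [-0.234, 0.669, -0.233, -0.667]
contact_force: [-1.8, -2.7, 6.1]
gripper_width: 0.176
```

{"method": "play_rows", "body": {"plan": [[0,0,0,0,1],[0,0,0,0,1],[-10,0,0,0,1],[-20,0,0,0,1],[-20,0,0,0,1]]}}

```text
time: 11.5
tool_pos: [0.5434, 0.3109, 0.0968]
tool_rot: [-0.234, 0.668, -0.233, -0.667]
contact_force: [0.6, -1.4, -0.4]
gripper_width: 0.178
```

{"method": "play_rows", "body": {"plan": [[-6,0,0,0,1],[-11,0,0,0,1],[-11,0,5,0,1],[-11,0,10,0,1],[-11,0,15,0,1],[-11,0,15,0,1]]}}

```text
time: 12.25
tool_pos: [0.5319, 0.3192, 0.1072]
tool_rot: [-0.233, 0.669, -0.234, -0.666]
contact_force: [3.7, -4.8, -0.7]
gripper_width: 0.177
```

{"method": "play_rows", "body": {"plan": [[1,0,5,0,1],[1.5,0,10,0,1],[2,0,16,0,1],[3.5,0,21,0,1],[5,0,26,0,1],[7,0,31,0,1],[7,0,31,0,1]]}}

```text
time: 13.12
tool_pos: [0.5078, 0.3385, 0.1002]
tool_rot: [-0.233, 0.669, -0.234, -0.666]
contact_force: [4.2, -5.3, 0.6]
gripper_width: 0.177
```

```bash
python3 - <<'E'
from go import *
rel((.543,.31,.10))
f=grab('wrist');g=grab('scene')
save('w3',np.hstack([f['img'][150:384,120:380],g['img'][180:330,230:430][:, :200].repeat(1,0) if False else cv2.resize(g['img'][200:334,250:400],(262,234))]),1.5)
E
```

```text
t 13.125 tcp [0.5078 0.3385 0.1002] F [ 4.2 -5.3  0.6] w 0.177 q [ 0.47  0.13  1.76 -0.    1.25  2.71] shift [  0.3   0.4 -45.3] turn None
```

View pics/w3.png

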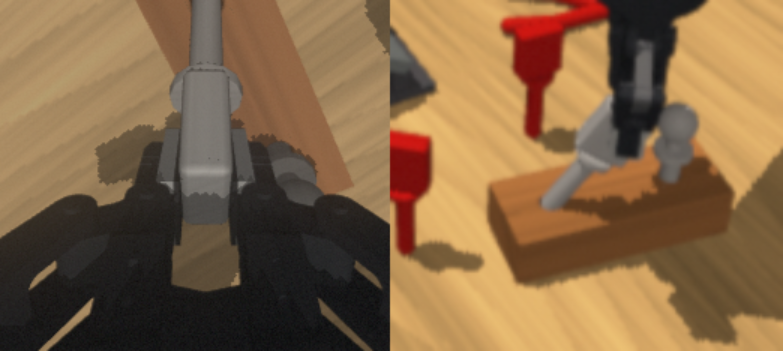

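The close view shows the lock pin swivelled about 30° in the grip: shaft at right (565,185), tip still in the block. I lift it out and measure the tilt.

{"method": "play_rows", "body": {"plan": [[-10,0,0,0,1],[-40,0,0,0,1],[-90,0,0,0,1],[-130,0,0,0,1],[-130,0,0,0,1],[-130,0,0,0,1]]}}

```text
time: 13.98
tool_pos: [0.5058, 0.3395, 0.2282]
tool_rot: [0.233, -0.667, 0.233, 0.668]
contact_force: [-0.7, -0.6, -2.5]
gripper_width: 0.177
```

```bash
cat > pin.py <<'E'
from go import *
def pinpose(cam='wrist'):
    f=grab(cam);P=pts(f);s=manip.state();M=q2m(s['tool_rot'])
    T=(P-s['tool_pos'])@M   # tool coords
    k=(abs(T[...,1])<.012)&(T[...,0]>-.01)&(T[...,0]<.1)&(T[...,2]<.03)&(T[...,2]>-.09)&(f['range_z']>0)
    t=T[k]; print('n',len(t),np.percentile(t,[1,50,99],axis=0).round(4).tolist())
    # silhouette-free: shaft ridge = points nearest camera per bin along z
    return f,T,t
E
python3 - <<'E'
from pin import *
f,T,t=pinpose()
# candidate points below collar: cylinder r=7, fit axis in tool frame
from scipy.optimize import least_squares
a0=np.array([np.cos(np.pi/6),0,-np.sin(np.pi/6)])  # handle->tip direction
g=np.array([-.019,0,0]); rel_=t-g; s=rel_@a0
print(np.histogram(s,bins=np.arange(0,.12,.01)))
k=(s>.045)&(s<.090)&(np.linalg.norm(rel_-np.outer(s,a0),axis=1)<.016); q=t[k]; print(len(q))
def res(p):
    a=np.array([np.cos(p[2]),p[3],-np.sin(p[2])]);a/=np.linalg.norm(a);r=q-np.array([-.019,p[0],p[1]])
    return np.linalg.norm(r-np.outer(r@a,a),axis=1)-.007
r=least_squares(res,[0,0,np.pi/6,0],loss='soft_l1',f_scale=.001);p=r.x
a=np.array([np.cos(p[2]),p[3],-np.sin(p[2])]);a/=np.linalg.norm(a)
print('p',p.round(4),'deg',np.degrees(p[2:]),'rms',np.sqrt(np.mean(r.fun**2)))
al=(t-np.array([-.019,p[0],p[1]]));sa=al@a; d=np.linalg.norm(al-np.outer(sa,a),axis=1); print('tip s',np.percentile(sa[d<.008],[99,99.8]))
rel((.55,.05,.2),np.radians(86.44))
save('w4',f['img'][:, 100:420],1.5)
E
```

```text
n 1797 [[-0.0097, -0.0115, -0.0496], [0.0197, -0.0004, -0.0308], [0.0584, 0.0115, -0.0103]]
(array([  0,  54, 344, 404, 145, 232, 216, 192, 168,  42,   0]), array([0.  , 0.01, 0.02, 0.03, 0.04, 0.05, 0.06, 0.07, 0.08, 0.09, 0.1 ,
       0.11]))
935
p [-0.0008 -0.0032  0.4706  0.0025] deg [26.9613111  0.1433889] rms 0.0003562791929536188
tip s [0.09034413 0.09353681]
t 14.025 tcp [0.5054 0.3392 0.2271] F [ 0.2 -1.1 -1.4] w 0.174 q [0.47 0.02 1.65 0.   1.47 2.71] shift [  27.3  198.5 -214.9] turn -0.6097785502175999
```

The pin tilts 27.0° in the grip with a clean cylinder fit (rms 0.36 mm), against the 30° needed, which is within the hole's slack. I compute the approach.

```bash
cat > tgt.py <<'E'
from pin import *
Mb=np.stack([[0,0,-1],[-by[0],-by[1],0],[-up[0],-up[1],0]],1).astype(float)
TIP=np.array([.0657,-.0006,-.0462])
def tcp(off,hole=(-.021,.0275,.014),tip=TIP): return w(hole)+off*n-Mb@tip
E
python3 - <<'E'
from tgt import *
print(np.linalg.det(Mb),w((-.021,.0275,.014)))
for o in(.04,.015,0,-.06): print(o,tcp(o).round(4)); rel(tcp(o),np.radians(86.44))
E
```

```text
0.9999560000000001 [0.61357656 0.02601483 0.096624  ]
0.04 [0.5475 0.0295 0.197 ]
t 14.025 tcp [0.5054 0.3392 0.2271] F [ 0.2 -1.1 -1.4] w 0.174 q [0.47 0.02 1.65 0.   1.47 2.71] shift [  30.3  216.1 -225.7] turn -0.6097785502175999
0.015 [0.5599 0.0288 0.1753]
t 14.025 tcp [0.5054 0.3392 0.2271] F [ 0.2 -1.1 -1.4] w 0.174 q [0.47 0.02 1.65 0.   1.47 2.71] shift [  51.9  208.8 -236. ] turn -0.6097785502175999
0 [0.5674 0.0283 0.1623]
t 14.025 tcp [0.5054 0.3392 0.2271] F [ 0.2 -1.1 -1.4] w 0.174 q [0.47 0.02 1.65 0.   1.47 2.71] shift [  64.9  204.5 -242.2] turn -0.6097785502175999
-0.06 [0.5974 0.0264 0.1104]
t 14.025 tcp [0.5054 0.3392 0.2271] F [ 0.2 -1.1 -1.4] w 0.174 q [0.47 0.02 1.65 0.   1.47 2.71] shift [ 116.7  187.2 -266.9] turn -0.6097785502175999
```

{"method": "play_rows", "body": {"plan": [[0,38,-40,-0.12,1],[0,76,-80,-0.24,1],[0,114,-120,-0.36,1],[0,152,-160,-0.48,1],[10,190,-200,-0.61,1],[30,216,-226,-0.61,1],[30,216,-226,-0.61,1],[30,216,-226,-0.61,1]]}}

```text
time: 15.02
tool_pos: [0.5483, 0.0302, 0.1979]
tool_rot: [0.022, -0.706, 0.022, 0.708]
contact_force: [0.9, -0.0, -0.8]
gripper_width: 0.179
```

```bash
python3 - <<'E'
from tgt import *
rel(tcp(.015),np.radians(86.44))
f,T,t=pinpose()
save('w4',f['img'][40:300,120:400],2.2)
s=manip.state();M=q2m(s['tool_rot'])
# predicted tip and hole pixels
Rm=q2m(f['rotation'])
for nm,p in(('tip',s['tool_pos']+M@TIP),('hole',w((-.021,.0275,.014)))):
    c=(p-f['origin'])@Rm; print(nm,p.round(4),((f['cx']+f['fx']*c[0]/-c[2]-120)*2.2).round(1),((f['cy']+f['fy']*c[1]/c[2]-40)*2.2).round(1))
q=tob(pts(f)).reshape(-1,3);k=(q[:,2]>.011)&(q[:,2]<.017)&(q[:,1]>-.015)&(q[:,1]<.08)&(q[:,0]>-.06)&(q[:,0]<.02);print('tongue',np.percentile(q[k],[1,50,99],axis=0).round(4).tolist())
E
```

```text
t 15.025 tcp [0.5483 0.0302 0.1979] F [ 0.9 -0.  -0.8] w 0.179 q [-0.08 -0.1   1.82  0.    1.43  1.55] shift [ 22.5   0.7 -11.7] turn -0.00011076304837409623
n 2772 [[-0.0095, -0.0117, -0.0894], [0.0351, 0.0002, -0.0357], [0.0987, 0.0118, -0.0101]]
tip [0.5948 0.0283 0.133 ] 298.5 236.7
hole [0.6136 0.026  0.0966] 301.8 170.7
tongue [[-0.0453, -0.0143, 0.0116], [-0.0161, 0.0223, 0.0148], [0.0045, 0.0615, 0.0162]]
```

View pics/w4.png

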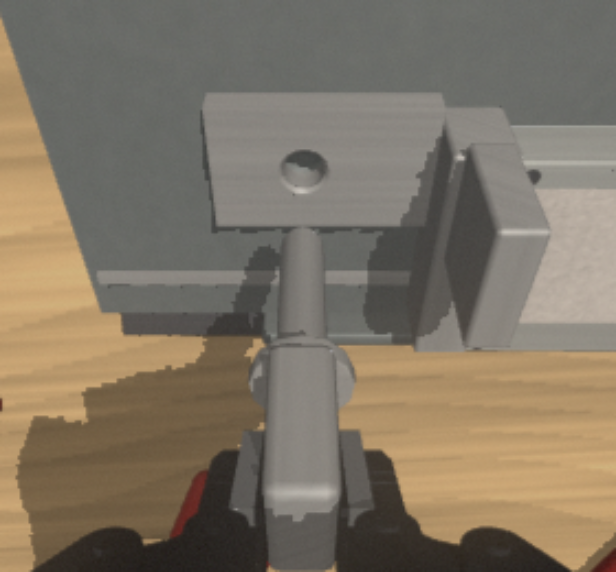

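The hole is at (303,171) and the pin tip at (302,232), so they line up sideways. Next I start inserting.

{"method": "play_rows", "body": {"plan": [[16,0.3,-8,0,1],[31,0.3,-17,0,1],[31,0.3,-17,0,1],[36,0.3,-19,0,1],[41,0.3,-22,0,1],[41,0.3,-22,0,1]]}}

```text
time: 15.82
tool_pos: [0.571, 0.0279, 0.1579]
tool_rot: [0.022, -0.707, 0.022, 0.707]
contact_force: [0.3, -0.4, -1.7]
gripper_width: 0.176
```

{"method": "play_rows", "body": {"plan": [[3,0,-0.5,0,1],[6,0,-1,0,1],[6,0,-1,0,1]]}}

```text
time: 16.2
tool_pos: [0.5722, 0.0278, 0.1523]
tool_rot: [-0.022, 0.707, -0.022, -0.707]
contact_force: [-0.5, -0.1, -2.3]
gripper_width: 0.176
```

{"method": "play_rows", "body": {"plan": [[4,0,-1,0,1],[8,0,-2,0,1],[8,0,-2,0,1],[8,0,-2,0,1]]}}

```text
time: 16.7
tool_pos: [0.5753, 0.0277, 0.1448]
tool_rot: [-0.022, 0.708, -0.022, -0.706]
contact_force: [5.2, 0.1, -2.5]
gripper_width: 0.178
```

```bash
python3 - <<'E'
from tgt import *
T30=np.array([.0633,-.0006,-.0507])
for o in(-.02,-.04,-.06): rel(tcp(o,tip=T30))
f=grab('side');g=grab('wrist')
save('w5',np.hstack([g['img'][40:300,120:400],cv2.resize(f['img'][100:230,170:310],(280,260))]),1.4)
E
```

```text
t 16.7 tcp [0.5753 0.0277 0.1448] F [ 5.2  0.1 -2.5] w 0.178 q [-0.08  0.    1.81  0.    1.32  1.55] shift [ 2.2 -0.1  2.4] turn None
t 16.7 tcp [0.5753 0.0277 0.1448] F [ 5.2  0.1 -2.5] w 0.178 q [-0.08  0.    1.81  0.    1.32  1.55] shift [19.5 -0.1 -7.6] turn None
t 16.7 tcp [0.5753 0.0277 0.1448] F [ 5.2  0.1 -2.5] w 0.178 q [-0.08  0.    1.81  0.    1.32  1.55] shift [ 36.9  -0.1 -17.5] turn None
```

View pics/w5.png

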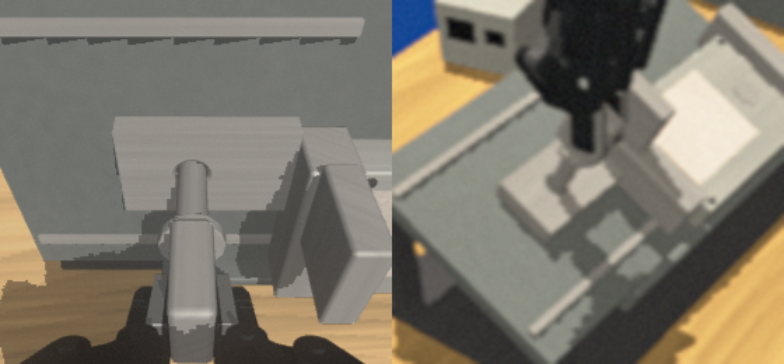

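The pin is in the tongue hole (mouth at left (192,165)). I push on along the hole axis.

{"method": "play_rows", "body": {"plan": [[4,0,1,0,1],[8,0,-1,0,1],[12,0,-3.5,0,1],[16,0,-5.5,0,1],[20,0,-7.5,0,1],[20,0,-7.5,0,1]]}}

```text
time: 17.55
tool_pos: [0.5842, 0.027, 0.1264]
tool_rot: [-0.022, 0.709, -0.022, -0.704]
contact_force: [6.3, -0.6, 2.3]
gripper_width: 0.175
```

{"method": "play_rows", "body": {"plan": [[4,0,-2.3,0,1],[8,0,-4.6,0,1],[12,0,-7,0,1],[15,0,-8.7,0,1],[17,0,-10,0,1],[17,0,-10,0,1]]}}

```text
time: 18.3
tool_pos: [0.5929, 0.0266, 0.1106]
tool_rot: [-0.022, 0.708, -0.022, -0.706]
contact_force: [-2.9, -0.6, 13.3]
gripper_width: 0.18
```

```bash
cat > chk.py <<'E'
from tgt import *
def collar(cam='wrist'):
    f=grab(cam); q=tob(pts(f)).reshape(-1,3)
    k=(np.hypot(q[:,0]+.021,q[:,1]-.0275)<.0135)&(q[:,2]<.04)&(q[:,2]>.005)
    h=np.histogram(q[k][:,2],bins=np.arange(.005,.04,.0025)); print(cam,list(zip((h[1][:-1]*1000).round(1),h[0])))
    return f
E
python3 - <<'E'
from chk import *
f=collar();g=collar('scene')
E
```

```text
wrist [(np.float64(5.0), np.int64(0)), (np.float64(7.5), np.int64(0)), (np.float64(10.0), np.int64(0)), (np.float64(12.5), np.int64(30)), (np.float64(15.0), np.int64(55)), (np.float64(17.5), np.int64(23)), (np.float64(20.0), np.int64(238)), (np.float64(22.5), np.int64(0)), (np.float64(25.0), np.int64(0)), (np.float64(27.5), np.int64(0)), (np.float64(30.0), np.int64(0)), (np.float64(32.5), np.int64(16)), (np.float64(35.0), np.int64(39)), (np.float64(37.5), np.int64(45))]
scene [(np.float64(5.0), np.int64(0)), (np.float64(7.5), np.int64(0)), (np.float64(10.0), np.int64(0)), (np.float64(12.5), np.int64(7)), (np.float64(15.0), np.int64(8)), (np.float64(17.5), np.int64(8)), (np.float64(20.0), np.int64(11)), (np.float64(22.5), np.int64(7)), (np.float64(25.0), np.int64(10)), (np.float64(27.5), np.int64(10)), (np.float64(30.0), np.int64(5)), (np.float64(32.5), np.int64(5)), (np.float64(35.0), np.int64(6)), (np.float64(37.5), np.int64(5))]
```

The collar top reads 20–22 mm above the bed (tongue 14 + collar 6), and the force is rising, so it is seated. One more small press, then release.

{"method": "play_rows", "body": {"plan": [[2,0,-1,0,1],[2,0,-1,0,1],[0,0,0,0,1],[0,0,0,0,0.6],[0,0,0,0,0.1],[0,0,0,0,0.1],[0,0,0,0,0.1],[0,0,0,0,0.1]]}}

```text
time: 19.4
tool_pos: [0.5905, 0.0276, 0.1063]
tool_rot: [0.022, -0.706, 0.021, 0.708]
contact_force: [-1.0, 5.1, 0.2]
gripper_width: 0.449
```

{"method": "play_rows", "body": {"plan": [[-10,0,0,0,0.1],[-40,0,0,0,0.1],[-90,0,0,0,0.1],[-130,0,20,0,0.1],[-130,0,30,0,0.1],[-130,0,30,0,0.1]]}}

```text
time: 20.15
tool_pos: [0.561, 0.0282, 0.2371]
tool_rot: [0.022, -0.707, 0.022, 0.707]
contact_force: [0.8, -0.5, -0.1]
gripper_width: 0.449
```

```bash
python3 - <<'E'
from chk import *
rel((.5,0,.25))
f=collar();g=grab('side')
q=tob(pts(f)).reshape(-1,3)
def b(nm,a,c,y0,y1):
    t=q[(q[:,2]>a)&(q[:,2]<c)&(q[:,1]>y0)&(q[:,1]<y1)&(abs(q[:,0])<.12)]; print(nm,len(t),np.percentile(t,[2,50,98],axis=0).round(4).T.tolist() if len(t) else '')
b('tab',.074,.086,-.06,.0);b('drive',.022,.03,-.187,-.05);b('pin handle top',.055,.075,.0,.06);b('fix',.037,.044,-.25,-.17)
save('w6',np.hstack([f['img'][40:300,120:400],cv2.resize(g['img'][100:360,130:410],(280,260))]),1.4)
E
```

```text
t 20.15 tcp [0.561  0.0282 0.2371] F [ 0.8 -0.5 -0.1] w 0.449 q [-0.08 -0.1   1.75 -0.    1.49  1.55] shift [-12.9  32.   59.2] turn None
wrist [(np.float64(5.0), np.int64(0)), (np.float64(7.5), np.int64(0)), (np.float64(10.0), np.int64(0)), (np.float64(12.5), np.int64(18)), (np.float64(15.0), np.int64(29)), (np.float64(17.5), np.int64(22)), (np.float64(20.0), np.int64(104)), (np.float64(22.5), np.int64(0)), (np.float64(25.0), np.int64(0)), (np.float64(27.5), np.int64(0)), (np.float64(30.0), np.int64(0)), (np.float64(32.5), np.int64(0)), (np.float64(35.0), np.int64(0)), (np.float64(37.5), np.int64(0))]
tab 1022 [[-0.0429, -0.0143, 0.0045], [-0.0407, -0.0324, -0.0256], [0.0747, 0.0807, 0.0818]]
drive 9459 [[-0.1061, -0.0454, -0.0085], [-0.1845, -0.1227, -0.0593], [0.0239, 0.0271, 0.0284]]
pin handle top 655 [[-0.0374, -0.0169, -0.0034], [0.0195, 0.0272, 0.0347], [0.0562, 0.0625, 0.0638]]
fix 1490 [[-0.1024, -0.0516, -0.0069], [-0.2113, -0.1987, -0.1922], [0.0373, 0.0408, 0.042]]
```

View pics/w6.png

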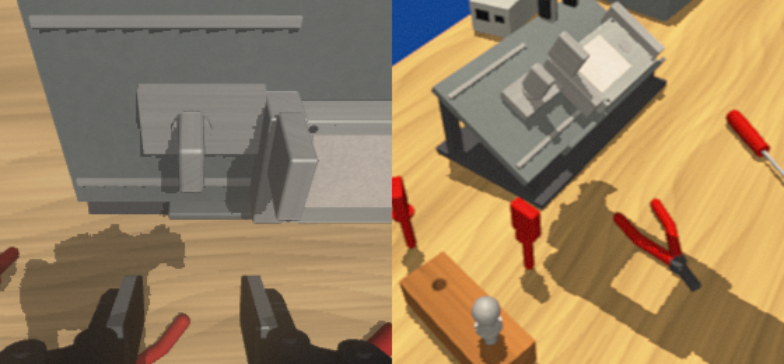

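The view shows the pin seated in the tongue (left (192,150)), its hole in the block empty and the knob pin still in place. All the numbers agree, so I hand in.

```bash
python3 -c "
from h import *
print(manip.job_done())"
```

```text
the job is handed in; nothing more can be done
None
```

The job is done and handed in at about 20 s of the 64 s allowed. The drive is clamped, the lock pin is through the tongue and bed, and the robot touches nothing.

- **Jaw:** I slid it about 53 mm until the drive met the fixed jaw, then pressed to about 30 N at the wrist. It stayed near that for about 1.5 s.
- **Pin:** I took the flat-tab pin from the block and swivelled it to 27° in the grip against the block's hole. I then pushed it down along the bed's 30° hole axis until the force rose to about 13 N, and let go.
- **Last checks:**
  - The collar top is 20–22 mm above the bed, where 20 mm is expected.
  - The handle top is 62.5 mm above the bed, where 62 mm is expected.
  - The jaw tab is still in its shut position.
  - The knob pin is still in the block and the red look-alikes were left alone.
- **Disagreements:**
  - The cameras differed by 2–3 mm on positions along the jaw's travel, which the wrist view settled.
  - The scene camera could not resolve the collar height, so that figure comes from the wrist camera alone.

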